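# Cull the warped cover plate

### The arm

A 7-joint arm with a two-finger parallel gripper is mounted at the origin on a cart in front of the work surface, level with it; the furniture and walls round the work are solid. World frame = base frame: x ahead of the robot, y to its left, z up, the work surface at z = 0. Lengths are in mm, angles in rad, forces in N, time in s.
With the tool pointing down it reaches from about 400 to 875 mm from the base axis. Payload 19.3 kg.
Tool frame: the origin (TCP) lies at the very end of the fingers, on their centre line; the grasp point (between the pads) lies 19 mm behind it (grip_point_offset is the z of the grasp point in the tool frame, in mm); z points along the fingers, y is the line along which they close (so a half turn about z gives the same grasp; the last joint's range is limited). The gripper opens to 85 mm and grips with 20 to 120 N. Pads are 22 mm wide; open, the fingers measure 114 mm over their backs; the gripper's body (76 mm by 85 mm) begins 54 mm behind the grasp point. The pads swing forward as they close: fully open they stand 13 mm farther back than shut.
Start: joints at [1.114, 0.521, -0.036, 1.599, 0.021, 1.021, -0.113], TCP at [235.739, -578.828, 231.291] pointing down, gripper open.
Joint ranges: [-2.91, 2.91], [-0.3, 2.13], [-1.5, 1.42], [0.17, 2.43], [-1.26, 4.41], [0.16, 1.93], [-2.52, 2.52]. Speed limits (rad/s): [1.89, 1.89, 2.39, 2.39, 3.01, 3.01, 3.01].

### API

Orientations are given as a 3x3 rotation matrix whose columns are the frame's x, y, z axes.
In Python, from workcell import movep, movel, goto_joints, open_gripper, clamp, wait, inverse_kinematics, read_state, camera, PlanningError, finish_job, grip_point_offset gives the robot as it stands. Calls block until the motion is done:
- movep(position, orientation): joint-space move of the TCP to a pose.
- movel(position, frame=None, max_speed=150, guard=None): straight line of the TCP; frame=None keeps the orientation; max_speed is the mean speed in mm/s. With guard (N) it stops when the force on the tool has changed by that much, and returns True; else False.
- goto_joints(angles): joint-space move.
- open_gripper() and clamp(): open the fingers fully, or close them until they stop; the grip force is fixed at half the most.
- wait(seconds).
- inverse_kinematics(position, orientation): joint angles nearest the present ones, or None.
- read_state(): the state.
- camera(name): name is "scene" or "top" or "wrist"; returns a dict with "image" (384x512x3 uint8, blue, green, red), "range_z" (384x512 float32, mm along the optical axis (not along the pixel's ray), 0 where there is no reading), "fx", "fy", "cx", "cy" (pixels), "cam_to_world" (4x4, takes a point from camera to world coordinates). Camera axes: x right, y up, looking along -z (the intrinsics and any distortion apply to the point x, -y, -z); pixel columns grow to the right and rows downward; lengths in mm; the calibration is good to about 2 mm. A picture is of the moment at which its call begins.
A pose or a line that the arm cannot do raises PlanningError and nothing moves.
- finish_job(): hands the job in; it is judged then, once.
The state is a dict: "time": time; "qpos": joint angles; "qvel": joint speeds; "joint_efforts": joint torques, N m; "eef_pos": TCP position; "tool_rot": TCP orientation; "ft_force": force on the tool from outside, world axes, zero at the start; "torque": the same for the moment, N m; "finger_gap": finger opening in mm; "gripper_force": force on a finger pad.
Only numpy, scipy, OpenCV 4.12 (cv2) and the standard library are available. Lean on these libraries where they do the work, as an engineer would, in place of code of your own. Each camera call takes 0.05 s, during which the arm holds its last target. There are 200 camera calls.

### The job

Three aluminium cover plates lie on the stone inspection plate, and one of them is warped, with one corner standing up. Press that raised corner down onto the stone, so that the plate is seen to rock over, then take the warped plate off and lay it in the empty grey tray. Leave the two flat plates where they lie.

Things in the scene. Friction and masses are not known exactly. Their poses are not given: they have to be found in the camera images.
- warped_plate_centre (a point): Centre (4 mm above the underside) of the warped plate: loose bare aluminium, 90 (its x) x 50 (its y) x 8 mm, 100 g, bent 18 degrees along the diagonal from its -x,-y to its +x,+y corner. z is the normal of the half lying flat at the start. It can be gripped across its long edges, 25 mm either side in y, one of which lies 0 to 8 mm, the other 7 to 15 mm above the stone.
- raised_corner (a point): Top face of the warped plate at its raised -x,+y corner, 10 mm in from both edges; axes as the plate's. About 47 mm above the desk at the start, 38 mm when down. Pressed there (under 1 N) the plate rocks 18 degrees about its bent diagonal onto that half; then the opposite corner stands up, and it may stay so.
- stone_top (a point): Centre of the top face of the inspection plate, a fixed rigid grey stone slab 200 (x) x 350 (y) x 30 mm on the desk; its flat top is 30 mm above the desk. The three plates lie on it side by side, about 120 mm apart in y.
- flat_plate_1_centre (a point): Centre (4 mm above the underside) of a flat, sound cover plate, loose on the inspection plate: 90 x 50 x 8 mm bare aluminium like the warped one, but lying flat on the stone. x along its long side, y across, z up. It stays where it is.
- flat_plate_2_centre (a point): Centre (4 mm above the underside) of a flat, sound cover plate, loose on the inspection plate: 90 x 50 x 8 mm bare aluminium like the warped one, but lying flat on the stone. x along its long side, y across, z up. It stays where it is.
- tray_in (a point): Centre of the inner floor (4 mm above the desk) of the empty grey plastic tray, fixed to the desk to the right of the inspection plate: open on top, outside 150 (x) x 190 (y) x 24 mm, walls and floor 4 mm thick. Axes along its sides, z up.

How it is judged:
By the outcome, as a careful person would: the job done as asked, in the order asked, and still so for the second after the job is handed in, with the robot touching nothing.
It also fails if it takes over 58 s, if anything falls off the work surface, if the arm or the gripper's body presses on something with over 40 N, if the wrist force passes 120 N, or if a joint passes its speed limit or range.

## Working session

There is one attempt and no reset: what is moved stays moved. The work goes in short steps, each a Python script; the robot and the scene stay as the last script left them, time stands still between calls to the robot, and variables do not carry over. Pictures are saved under pics/ and viewed, at most 10 in all, crops included, and the job is handed in when it is done.

```bash
mkdir -p pics; ls; cat > h.py <<'E'
import numpy as np, cv2
from workcell import *
def cloud(c):
    z=c["range_z"]; v,u=np.mgrid[:z.shape[0],:z.shape[1]]
    p=np.stack([(u-c["cx"])/c["fx"]*z,-(v-c["cy"])/c["fy"]*z,-z],-1)
    T=np.array(c["cam_to_world"]); return p@T[:3,:3].T+T[:3,3]
E
python3 - <<'E'
from h import *
a=camera("top"); b=camera("scene")
np.savez("a.npz",**{k:np.array(v) for k,v in a.items()}); np.savez("b.npz",**{k:np.array(v) for k,v in b.items()})
print(a.keys(), a["cam_to_world"],a["fx"],b["cam_to_world"],read_state()["time"], grip_point_offset)
cv2.imwrite("pics/top.png",a["image"]);cv2.imwrite("pics/scene.png",b["image"])
E
```

```text
pics
dict_keys(['image', 'range_z', 'fx', 'fy', 'cx', 'cy', 'cam_to_world']) [[-3.11940781e-02  9.77978924e-01 -2.06359282e-01  3.42828856e+02]
 [-9.99510925e-01 -3.09764032e-02  4.28646742e-03 -6.09643167e+01]
 [-2.20019354e-03  2.06392070e-01  9.78466899e-01  9.77204893e+02]
 [ 0.00000000e+00  0.00000000e+00  0.00000000e+00  1.00000000e+00]] 355.94991651516636 [[-8.31126469e-01  3.32357430e-01 -4.45833299e-01  1.34107398e+02]
 [-5.55959805e-01 -4.79728115e-01  6.78800141e-01  5.22977744e+02]
 [ 1.17255023e-02  8.12034158e-01  5.83492107e-01  5.71904388e+02]
 [ 0.00000000e+00  0.00000000e+00  0.00000000e+00  1.00000000e+00]] 0.1 -18.700000000000003
```

View pics/top.png

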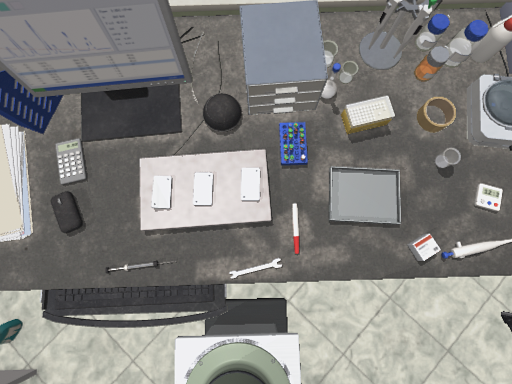

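View pics/scene.png

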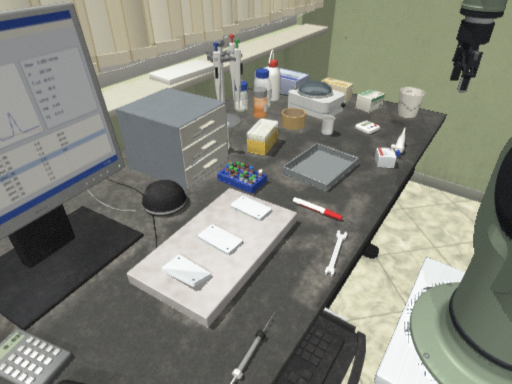

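The top view shows the plates at about (162,192), (203,188) and (251,184), and the tray at (365,195). The scene view suggests the leftmost plate, at scene pixel (187,270), is the bent one. I'll measure it.

```bash
python3 - <<'E'
from h import *
for n,box in (("a",(120,240,135,275)),("b",(185,325,130,300))):
    c=np.load(n+".npz"); P=cloud(c); im=c["image"]
    r0,r1,c0,c1=box
    m=np.zeros(im.shape[:2],np.uint8); m[r0:r1,c0:c1]=(im[r0:r1,c0:c1].min(2)>(225)).astype(np.uint8)*255
    cs,_=cv2.findContours(m,cv2.RETR_EXTERNAL,cv2.CHAIN_APPROX_NONE)
    for k in cs:
        if cv2.contourArea(k)<80: continue
        mm=np.zeros_like(m); cv2.drawContours(mm,[k],-1,255,-1)
        p=P[(mm>0)&(c["range_z"]>0)]
        rect=cv2.minAreaRect(p[:,:2].astype(np.float32))
        G=np.c_[p[:,:2]-p[:,:2].mean(0),np.ones(len(p))]
        print(n,len(p),k.reshape(-1,2).mean(0).round(),rect,np.percentile(p[:,2],[2,25,50,75,98]).round(1),np.linalg.lstsq(G,p[:,2],rcond=None)[0].round(3))
a=np.load("a.npz");P=cloud(a);im=a["image"]
print("tray",P[195,365],P[195,332],P[195,398],P[168:174,365,2].round(),P[220:226,365,2].round(),"stone",P[170,230],P[210,180])
big=np.hstack([cv2.resize(im[165:215,140:270],None,fx=4,fy=4,interpolation=cv2.INTER_CUBIC)])
b=np.load("b.npz")["image"][180:330,130:310]
cv2.imwrite("pics/c.png",cv2.resize(b,None,fx=4,fy=4,interpolation=cv2.INTER_CUBIC)[:600]);
E
```

```text
a 564 [161. 191.] ((526.9635009765625, 193.61563110351562), (52.06727600097656, 86.56544494628906), 88.22785186767578) [33.3 36.6 38.4 40.8 47.6] [-0.072  0.117 39.063]
a 588 [202. 188.] ((531.9055786132812, 82.02073669433594), (53.03678894042969, 86.29069519042969), 87.82186889648438) [33.7 35.9 37.  38.2 40.6] [ 4.0000e-03 -1.5000e-02  3.7005e+01]
a 574 [250. 184.] ((541.6359252929688, -48.04350280761719), (48.87754821777344, 87.33223724365234), 88.07801055908203) [34.1 36.3 37.5 38.6 40.9] [0.0000e+00 6.0000e-03 3.7437e+01]
b 719 [186. 271.] ((532.4633178710938, 190.849853515625), (53.13927459716797, 96.39265441894531), 88.0014419555664) [29.4 36.  37.1 39.7 47.2] [-0.077  0.138 38.032]
b 651 [219. 237.] ((537.9607543945312, 78.14437866210938), (57.96188735961914, 97.28773498535156), 87.8927993774414) [29.8 35.8 36.4 36.9 38.3] [-4.0000e-03  2.2000e-02  3.6232e+01]
b 465 [250. 206.] ((546.7376098632812, -49.349639892578125), (58.73712158203125, 99.00450134277344), 88.6705322265625) [34.  35.8 36.5 37.  38.3] [-6.000e-03  1.800e-02  3.634e+01]
tray [ 505.507457   -365.83037362    3.21841815] [ 508.16045533 -274.02529741    4.61983144] [ 500.35444087 -451.67767481   17.01237555] [24. 19. 11.  6.  4.  7.] [ 4. 23. 15.  4.  2. -2.] stone [581.66942787   5.56917352  31.75013461] [476.28430041 141.77501249  27.94756387]
```

View pics/c.png

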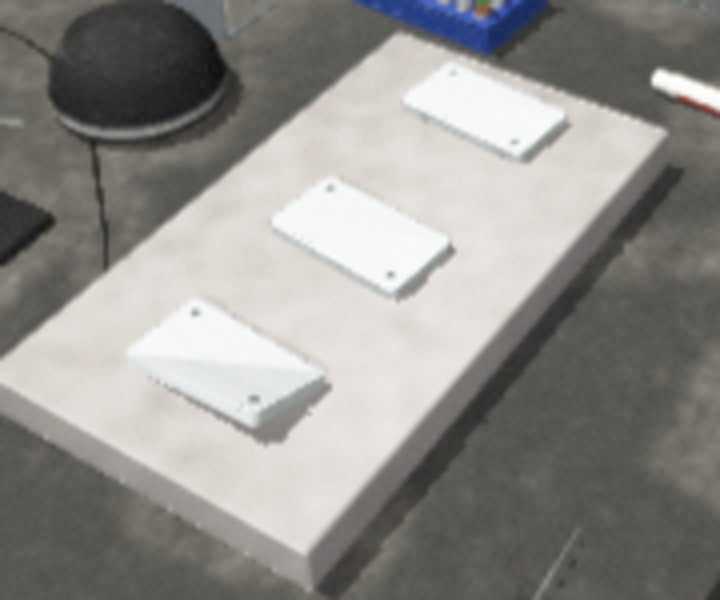

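The crop confirms it. The near-left plate is bent and its near-left corner stands up, at crop pixel (254,415), which agrees with the range gradient. Next I move above it with closed fingers and refine the position with the wrist camera.

```bash
cat >> h.py <<'E'
def down(yaw):
    c,s=np.cos(yaw),np.sin(yaw)
    return np.array([[c,s,0],[s,-c,0],[0,0,-1.]])
def yawpick(p,yaw):
    for y in (yaw,yaw+np.pi):
        q=inverse_kinematics(p,down(y)); print("ik",y,None if q is None else np.round(q,2))
def plates(c,thr,zlo=33):
    P=cloud(c); im=c["image"]
    m=((im.min(2)>thr)&(P[...,2]>zlo)&(P[...,2]<60)).astype(np.uint8)*255
    m=cv2.morphologyEx(m,cv2.MORPH_OPEN,np.ones((3,3)))
    cs,_=cv2.findContours(m,cv2.RETR_EXTERNAL,cv2.CHAIN_APPROX_NONE)
    for k in cs:
        if cv2.contourArea(k)<500: continue
        mm=np.zeros_like(m); cv2.drawContours(mm,[k],-1,255,-1)
        p=P[(mm>0)&(c["range_z"]>0)]; G=np.c_[p[:,:2]-p[:,:2].mean(0),np.ones(len(p))]
        print(k.reshape(-1,2).mean(0).round(),cv2.minAreaRect(p[:,:2].astype(np.float32)),np.percentile(p[:,2],[2,50,98]).round(1),np.linalg.lstsq(G,p[:,2],rcond=None)[0].round(3))
E
python3 - <<'E'
from h import *
s=read_state(); print(s["tool_rot"])
yaw=-0.03; p=[480,195,250]; yawpick(p,yaw)
q=[inverse_kinematics(p,down(y)) for y in (yaw,yaw+np.pi)]
i=min((k for k in (0,1) if q[k] is not None),key=lambda k:abs(q[k][6]-s["qpos"][6])); print(i)
movep(p,down((yaw,yaw+np.pi)[i])); print(read_state()["eef_pos"]); clamp()
s=read_state(); print(s["time"],s["eef_pos"],s["finger_gap"])
c=camera("wrist"); np.savez("w1.npz",**{k:np.array(v) for k,v in c.items()})
cv2.imwrite("pics/w1.png",c["image"]); plates(c,215)
E
```

```text
[[ 9.26114732e-01  3.77241689e-01 -4.59126545e-04]
 [ 3.77241956e-01 -9.26114319e-01  8.79497122e-04]
 [-9.34206884e-05 -9.87717038e-04 -9.99999508e-01]]
ik -0.03 [ 0.04  0.4  -0.71  1.83  0.3   1.02 -2.39]
ik 3.1115926535897933 [ 0.37  0.61 -1.25  1.82  0.62  1.19  0.46]
1
[480.27706478 194.34518341 249.84246753]
3.725 [480.01435665 195.00030701 249.98896093] -0.13037965470604082
[ 56. 226.] ((541.69384765625, -45.644775390625), (50.825775146484375, 89.26448822021484), 87.78289031982422) [35.8 37.2 38.8] [-1.0000e-03  1.0000e-03  3.7258e+01]
[160. 217.] ((532.6411743164062, 82.4332504272461), (50.008766174316406, 89.31103515625), 87.60688018798828) [35.8 37.2 38.8] [-1.0000e-03 -0.0000e+00  3.7261e+01]
[252. 210.] ((525.7635498046875, 192.8985595703125), (46.218318939208984, 86.27330017089844), 88.83688354492188) [35.9 38.3 47.8] [-0.079  0.159 39.667]
```

View pics/w1.png

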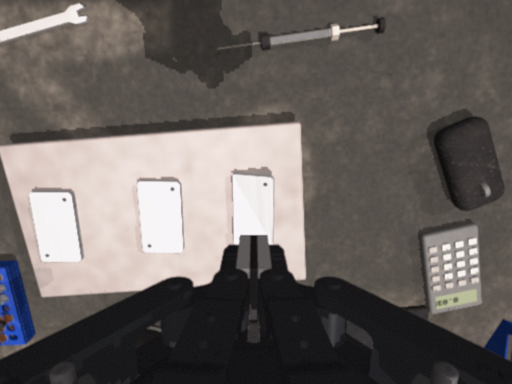

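The wrist view shows the warped plate at about (253,207) with the fingers just short of it. The flat plates measure 50x89 mm at z 37, so the calibration holds. Now I press the corner.

```bash
python3 - <<'E'
from h import *
x,y=493.6,209.0
movel([x,y,60]); 
g=movel([x,y,35.5],max_speed=25,guard=5); s=read_state(); print(g,s["eef_pos"],s["ft_force"],s["time"])
wait(0.3); print(read_state()["ft_force"])
movel([x,y,80]); movel([450,193,260]); open_gripper()
c=camera("wrist"); cv2.imwrite("pics/w2.png",c["image"]); plates(c,200); t=camera("top"); plates(t,215); print(read_state()["time"])
E
```

```text
True [493.48703998 209.02465243  37.50510758] [-1.10635359 -1.06257735  9.51210021] 6.0417
[-1.03965289 -1.30014075 10.31929428]
[ 67. 247.] ((541.38330078125, -45.50111770629883), (50.96544647216797, 90.30982971191406), 87.81756591796875) [35.8 37.2 38.7] [-0.0000e+00  2.0000e-03  3.7249e+01]
[168. 236.] ((532.2615966796875, 82.37948608398438), (50.01950454711914, 89.48191833496094), 87.86359405517578) [35.7 37.3 38.8] [-1.0000e-03  1.0000e-03  3.7283e+01]
[257. 230.] ((525.7924194335938, 195.48658752441406), (47.352169036865234, 89.45140075683594), 87.65506744384766) [35.9 38.  47.6] [ 0.072 -0.136 39.326]
9.05
```

View pics/w2.png

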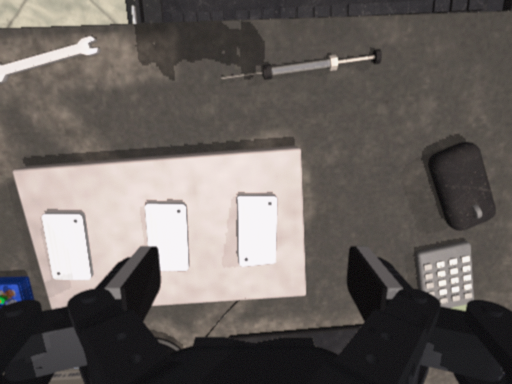

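The gradient has flipped: the plate rocked over and stayed, and the +x,-y corner is now up. The plate is at about (257,230) in the view and the flat plates haven't moved. Next I grasp it at the centre, across the long edges.

```bash
python3 - <<'E'
from h import *
R=down(np.pi-0.04); x,y=526.3,194.6
movep([x,y,110],R)
g=movel([x,y,29],max_speed=60,guard=8); print(g,read_state()["eef_pos"],read_state()["ft_force"])
clamp(); s=read_state(); print(s["finger_gap"],s["gripper_force"],s["ft_force"],s["time"])
g=movel([x,y,60],max_speed=40); movel([x,y,150],max_speed=100)
s=read_state(); print(s["finger_gap"],s["gripper_force"],s["ft_force"],s["time"])
c=camera("wrist"); cv2.imwrite("pics/w3.png",c["image"])
a=np.load("a.npz"); P=cloud(a); 
sel=P[174:222,334:397].reshape(-1,3); rim=P[160:230,322:408].reshape(-1,3); rim=rim[(rim[:,2]>15)&(rim[:,2]<32)]
print(cv2.minAreaRect(rim[:,:2].astype(np.float32)), sel.mean(0))
yawpick([505,-363,150],np.pi-0.04); yawpick([505,-363,150],np.pi/2)
E
```

```text
False [526.47277294 194.67771835  29.30279948] [ 0.28717059  0.06411971 -0.41769919]
46.75975162086419 60.43529598042369 [-1.05433359 -0.83009017  5.50152465] 11.7083
45.964078919294096 61.41859095543623 [-0.11267783 -0.12523629 -0.57885088] 13.6833
((504.70672607421875, -359.97784423828125), (191.77127075195312, 150.91360473632812), 85.08955383300781) [ 498.08181781 -363.71676734    7.92868294]
ik 3.101592653589793 [ 1.19  0.86 -1.1   1.64  0.82  1.17  1.42]
ik 6.243185307179586 [ 0.79  0.63 -0.4   1.67  0.29  0.9  -1.33]
ik 1.5707963267948966 [ 1.05  0.73 -0.81  1.65  0.6   1.02  0.04]
ik 4.71238898038469 [-0.06  0.87  1.01  1.71 -0.84  1.05 -1.9 ]
```

View pics/w3.png

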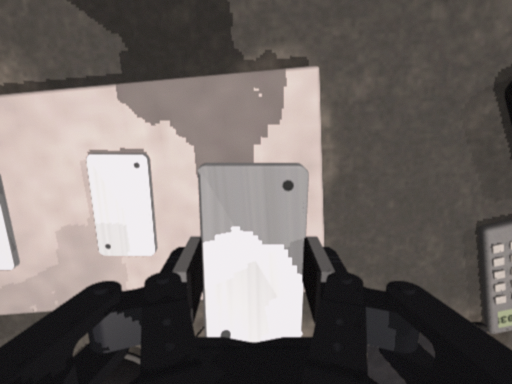

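The plate is held firmly between the pads, at about (252,250), and it's clear of the stone. Next I carry it to the tray, centred at about (505,-361), with the floor measured at z 3-4 and the outer size at 151x192 as given.

```bash
python3 - <<'E'
from h import *
x,y=505,-361
movel([x,y,150],frame=down(np.pi-0.06),max_speed=180)
s=read_state(); print(s["finger_gap"],s["gripper_force"],s["eef_pos"],s["time"])
movel([x,y,45],max_speed=100)
g=movel([x,y,4],max_speed=25,guard=3); s=read_state(); print(g,s["eef_pos"],s["ft_force"])
open_gripper(); wait(.2); print(read_state()["finger_gap"])
movel([x,y,60],max_speed=60); movel([x-60,y,260],max_speed=150); wait(.3)
c=camera("wrist"); cv2.imwrite("pics/w4.png",c["image"]); P=cloud(c)
m=(c["image"].min(2)>170)&(P[...,2]<40)&(np.hypot(P[...,0]-x,P[...,1]-y)<70); p=P[m]; print(p.shape,cv2.minAreaRect(p[:,:2].astype(np.float32)),np.percentile(p[:,2],[2,50,98]))
t=camera("top"); cv2.imwrite("pics/t4.png",np.vstack([t["image"][130:260,120:420],]).repeat(2,0).repeat(2,1)); print(read_state()["time"])
E
```

```text
46.22725417690585 61.421808460727334 [ 505.10864412 -360.62164217  150.06044624] 16.975
False [ 505.04929276 -361.06831422    4.12175358] [-0.10990333 -0.18927832 -0.49022407]
85.31582612063416
(7815, 3) ((503.479736328125, -360.5531311035156), (139.14219665527344, 131.65431213378906), 85.92366790771484) [ 1.8355583   3.78037799 19.77532573]
23.6667
```

View pics/w4.png

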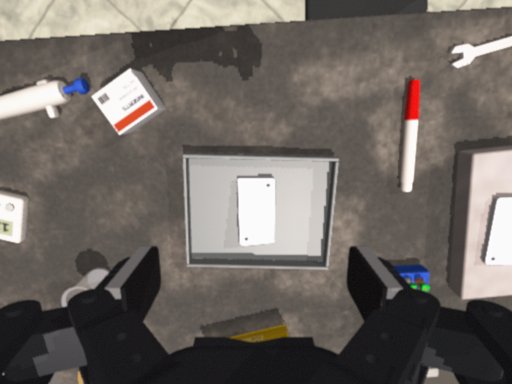

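View pics/t4.png

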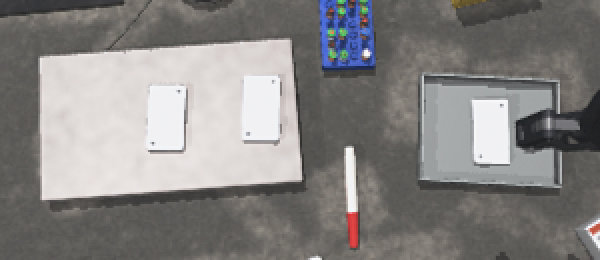

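The warped plate lies inside the tray, at (256,211) in the wrist view and clear of the walls. Both flat plates are where they were on the stone. The robot is clear, so I hand in the job.

```bash
python3 -c "
from h import *
print(finish_job())"
```

```text
the job is handed in; nothing more can be done
None
```

I pressed the raised corner down and the plate rocked over. The warped plate now lies in the grey tray, the two flat plates were left where they lay, and the job was handed in at about 24 s.

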